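# Load and lock a clamshell board test jig

## Task

Slide the circuit board carrier along the test jig's rails, under the lips, fully home against the stop, then close the hinged lid over it. Push the red-knobbed pin from its stand down through the hole in the lid's yellow tongue into the hole below, until its collar sits on the tongue. A spring lifts the lid, so finish while holding: end with the robot still pressing the lid fully shut, pin in place; leave the multimeter, screwdriver and jar alone.

Things in the scene. Friction and masses are not known exactly. Their poses are not given: they have to be found in the camera images.
- jig: clamshell test jig fixed to the bench. Origin: underside, below the nest's centre; x to the hinge side, y along the rails to the stop, z up. Board channel along y between rails at x = -36.5 and +36.5 mm (tops 38 mm high, y -125 to +45); floor 30 mm high. Lips overhang its edges by 6 mm, y -30 to +45, underside 42, top 46 mm high. Front block with the lower hole: x -48 to -78, y +-20, 48 mm high
- nest_centre (a point): centre of the green sprung nest (y +-44 mm) on the channel floor, 30 mm above the jig's underside: where the carrier's origin is when home, its front on the stop face at jig y = +40 mm (stop 46 mm high). The nest sinks 4 mm when the shut lid presses the carrier; it pushes up with 5 N at first, 11 N when down
- base_hole (a point): centre of the mouth of the vertical lower pin hole (diameter 10.5 mm, 32 mm deep), on the blue block's top, 48 mm high, 63 mm before the jig's origin along its -x; 2 mm below the closed lid's underside
- hinge (a point): middle of the lid's hinge axis (along the jig's y), 55 mm high, 70 mm from the jig's origin along its +x. Hinge posts at jig y = +-38 mm reach 64 mm high. Lid frame: 10 mm thick, 92 mm wide, 6 to 118 mm from the axis; yellow tongue 40 mm wide, 118 to 148 mm from the axis; the axis lies in the lid's middle plane
- lid_hole (a point): on the lid: centre, on the outer (upper) face, of the hole (diameter 11 mm) through the 10 mm thick yellow tongue; 133 mm from the hinge axis, 5 mm off the lid's middle plane. Moves with the lid. With the lid shut it is 60 mm high, straight above the lower hole
- lid (a joint): lid angle: 0 = fully shut (level), grows as it opens. Starts about upright at 1.35 to 1.6 and stays by friction; pushed below about 1 it sinks by itself. Left alone over the home carrier it rests ajar at 0.03 to 0.05 rad (tongue 4 to 7 mm up) on the nest's spring; about 7 N down on the tongue shuts it. Upright, its outer face looks to the jig's +x: push it to close. 0.3 kg
- board: green circuit board in a black carrier, 70 (x) by 80 (y) by 10 mm, 80 to 170 g, loose in the channel. Origin: centre of its underside; axes as the jig's. Orange upright tab on a tongue behind it: x +-12 mm, y -54 to -62 mm, 6 to 26 mm above the underside. Starts flat, 30 to 60 mm short of home (to the jig's -y), its front already under the lips
- pin: locking pin, 50 to 85 g, standing in the stand. Origin: centre of the shaft's foot, z along its axis up. Steel shaft diameter 8 mm with a chamfered foot, 38 mm long below a steel collar (diameter 24 mm, 38 to 44 mm), then a red knob of diameter 16 mm from 44 to 74 mm
- pin_knob (a point): on the pin's axis, middle of the red knob, 59 mm above the foot
- stand: wooden block 60 x 60 x 42 mm, fixed to the bench, with an upright hole of 11 mm in which the pin stands, its collar on the block. Origin: centre of its underside. It stands to the left or to the right of the jig
- meter: yellow multimeter lying flat, 150 x 80 x 30 mm, origin under its centre; leave it alone
- screwdriver: screwdriver about 170 mm long lying on the bench beyond the jig, on the right; leave it alone
- jar: small clear jar with a blue cap, 48 mm diameter, 60 mm high, origin under its centre; leave it alone
Mind the look-alikes: they are no part of the job. What is shaped like the board but grey or pink is not meant.

How it is judged:
On the way, in this order (a step that is already met when the one before it is completed fails the run):
1. the carrier is fully home against the stop (y of board in the frame of nest_centre above -0.003 m and horizontal distance between board and nest_centre below 0.006 m), for 0.2 s.
2. the lid is down over the carrier (value of joint lid below 0.1 rad), for 0.2 s.
At the end, for the whole second after the job is handed in: Through the last second: carrier within 4 mm of home, lid shut to within 0.02 rad, pin upright through both holes (foot at least 22 mm below the lower hole's mouth; 26 when its collar sits on the shut tongue), and the robot still pressing with more than 2 N (y of board in the frame of nest_centre above -0.004 m and horizontal distance between board and nest_centre below 0.006 m and value of joint lid below 0.02 rad and horizontal distance between pin and base_hole below 0.004 m and z of pin in the frame of base_hole below -0.022 m and angle between pin's own z axis and vertical below 0.12 rad and contact force between any of the fingers, the arm and anything else above 2 N); the arm keeps its last pose, push and grip.
It fails at once if the multimeter is pushed aside by more than 30 mm (distance of meter from where it was at the start of the episode above 0.03 m).
It fails at once if the screwdriver is pushed aside by more than 30 mm (distance of screwdriver from where it was at the start of the episode above 0.03 m).
It fails at once if the jar is pushed aside by more than 30 mm (distance of jar from where it was at the start of the episode above 0.03 m).
It also fails if it takes over 72 s, if anything falls off the work surface, if the arm or the gripper's body presses on something with over 40 N, if the wrist force passes 120 N, or if a joint passes its speed limit or range.

## Robot

A 7-joint arm with a two-finger parallel gripper is mounted at the origin on the work surface. World frame = base frame: x ahead of the robot, y to its left, z up, the work surface at z = 0. Lengths are in m, angles in rad, forces in N, time in s.
With the tool pointing down it reaches from about 0.35 to 0.9 m from the base axis. Payload 7.2 kg.
Tool frame: the origin (TCP) lies where the fingers leave the gripper's body, on its centre line; the fingertips stand 80 mm ahead of it and the grasp point (between the pads) lies 61 mm ahead of it; z points along the fingers, y is the line along which they close (so a half turn about z gives the same grasp; the last joint's range is limited). The gripper opens to 88 mm and grips with 3 to 60 N. Pads are 20 mm wide; open, the fingers measure 115 mm over their backs; the gripper's body (75 mm by 178 mm) begins 61 mm behind the grasp point.
Start: joints at [1.225, 0.411, -0.013, 1.596, 0.006, 1.134, -0.082], TCP at [0.171, -0.601, 0.303] pointing down, gripper open.
Joint ranges: [-2.95, 2.95], [-0.29, 1.99], [-1.47, 1.44], [0.14, 2.54], [-1.03, 4.17], [0.13, 1.85], [-2.86, 2.86]. Speed limits (rad/s): [2.39, 2.39, 3.01, 3.01, 3.14, 3.14, 3.14].

## Interface

Orientations are given as a 3x3 rotation matrix whose columns are the frame's x, y, z axes.
In Python, from plant import ctrl gives the robot as it stands.
- The arm moves only by the shell command python3 -m handwheel 'ROWS'. ROWS is text: rows parted by semicolons, each of 5 numbers parted by spaces: the shift along the tool's x, y, z in m, then the turn about the tool's z in degrees, then the gripper command: -1 is fully open, 1 is shut, values between are in proportion. A call has exactly 8 rows; each row is the pose to reach, as a shift and turn from the pose commanded when the call began, along the tool's axes at that moment; what a row does not reach only later rows make up. A row lasts 1/10 s, in which the tool goes at most 50 mm and 8.59 degrees, less where a joint would pass 70% of its speed; a pose out of reach is approached as far as the arm can. A call with a gripper value outside its range is refused whole. The fingers move at their own pace and stop on an object; the grip force is fixed at half the most. Time passes only in rows, so rows that repeat a pose let the fingers close, or fill a call up. It gives the time, the measured TCP pose, the force, the opening and the grip force at its end, in the units of the state.
- ctrl.sense(): the state, without advancing time (a new reading comes with each control period).
- ctrl.get_image(name): name is "scene" or "top" or "wrist"; returns a dict with "img" (480x640x3 uint8, red, green, blue), "fx", "fy", "cx", "cy" (pixels), "D" ([k1, k2, p1, p2, k3] as OpenCV has them; the pictures are not rectified), "R" (3x3) and "t" (3): a world point X has camera coordinates R X + t. Camera axes: x right, y down, z forward; pixel columns grow to the right and rows downward; lengths in m; the calibration is good to about 2 mm. A picture is of the moment at which its call begins. There is no depth.
- ctrl.job_done(): hands the job in; it is judged then, once.
Trained networks look in a picture, given as the dict that the camera call returned (one of the last four; its "shot" number tells which), for a name from the list of things; names that differ only in an ending like _2 or _b are one class to them, and where a whole thing is asked for, a point or a joint stands for the part that bears it (a point fixed in the world has none). Each returns a list of dicts, best first, with "conf" (0 to 1); they miss things now and then, are a little off and sometimes report something else, mostly with a low value. They report only what shows in the picture. A call takes as long as a camera call. They do not tell look-alikes from the thing itself.
- ctrl.trace(picture, thing): "pixels" (480x640 bool, what is visible of it).
- ctrl.mark_of(picture, thing): "point" ([x, y, z] in m, in world coordinates, good to about 4 mm: a listed point, or the origin of a listed thing).
The state is a dict: "clock": time; "qpos": joint angles; "qvel": joint speeds; "effort": joint torques, N m; "tool_pos": TCP position; "orientation": TCP orientation; "force": force on the tool from outside, world axes, zero at the start; "wrist_torque": the same for the moment, N m; "grip_width": finger opening in m; "grasp_force": force on a finger pad.
Only numpy, scipy, OpenCV 4.12 (cv2) and the standard library are available. Lean on these libraries where they do the work, as an engineer would, in place of code of your own. Each camera call takes 0.05 s, during which the arm holds its last target. There are 200 camera calls.

## Working session

There is one attempt and no reset: what is moved stays moved. The work goes in short steps, Python scripts to look and compute and a shell command to move; the robot and the scene stay as the last step left them, time stands still between calls to the robot, and variables do not carry over. Pictures are saved under pics/ and viewed, at most 10 in all, crops included, and the job is handed in when it is done.

```bash
ls; mkdir -p pics
python3 - <<'E'
from plant import ctrl
import cv2,numpy as np
s=ctrl.sense();print(s['clock'],s['tool_pos'],s['orientation'],s['grip_width'])
ims=[]
for n in ['scene','top']:
    p=ctrl.get_image(n);ims.append(p['img'])
    print(n,p['fx'],p['R'],p['t'])
    for th in ['jig','nest_centre','base_hole','hinge','lid_hole','board','pin','pin_knob','stand','meter','screwdriver','jar']:
        r=ctrl.mark_of(p,th)
        print(n,th,[(np.round(d['point'],3).tolist(),round(d['conf'],2)) for d in r[:3]])
for n,i in zip(['scene','top'],ims): cv2.imwrite(f'pics/{n}0.png',i[:,:,::-1])
E
```

```text
pics
0.0 [ 0.17127454 -0.60068484  0.30184621] [[ 9.61645456e-01  2.74294957e-01 -5.41758377e-04]
 [ 2.74295466e-01 -9.61644340e-01  1.46963982e-03]
 [-1.17864085e-04 -1.56187432e-03 -9.99998773e-01]] 0.08803919484306727
scene 618.6184870938885 [[-0.40988117  0.91202267  0.01456296]
 [ 0.64318881  0.30030892 -0.70435978]
 [-0.64676548 -0.27933708 -0.70969375]] [ 0.19714144 -0.29265817  1.44045339]
scene jig [([0.527, 0.009, -0.002], 0.7)]
scene nest_centre [([0.527, 0.012, 0.03], 0.79)]
scene base_hole [([0.468, 0.014, 0.045], 0.97)]
scene hinge [([0.601, 0.01, 0.051], 0.88)]
scene lid_hole [([0.581, 0.007, 0.185], 0.58)]
scene board [([0.489, 0.16, 0.003], 0.89), ([0.32, -0.143, 0.0], 0.72), ([0.73, -0.043, -0.004], 0.7)]
scene pin [([0.506, 0.343, 0.001], 0.59)]
scene pin_knob [([0.508, 0.344, 0.064], 0.67)]
scene stand [([0.507, 0.346, -0.001], 0.63)]
scene meter [([0.492, -0.321, 0.003], 0.56)]
scene screwdriver [([0.742, -0.222, 0.0], 0.92), ([0.506, 0.342, 0.005], 0.33)]
scene jar [([0.71, 0.198, -0.0], 0.6)]
top 484.3282983680782 [[-0.02729855 -0.99961166 -0.00559559]
 [-0.998
[... 168 characters left out ...]
 0.51)]
top nest_centre [([0.524, 0.004, 0.03], 0.78)]
top base_hole [([0.465, 0.014, 0.048], 0.87), ([0.508, 0.344, 0.061], 0.73)]
top hinge [([0.596, 0.004, 0.052], 0.93)]
top lid_hole [([0.585, 0.006, 0.184], 0.71), ([0.742, -0.219, 0.002], 0.51)]
top board [([0.323, -0.144, -0.003], 0.93), ([0.491, 0.158, -0.002], 0.82), ([0.732, -0.045, 0.002], 0.74)]
top pin [([0.51, 0.344, 0.062], 0.56), ([0.508, 0.34, 0.005], 0.5)]
top pin_knob [([0.507, 0.347, 0.061], 0.39), ([0.529, 0.007, 0.03], 0.34)]
top stand [([0.507, 0.344, 0.001], 0.83), ([0.597, 0.004, 0.052], 0.6)]
top meter [([0.495, -0.319, 0.0], 0.66)]
top screwdriver [([0.741, -0.218, 0.002], 0.95)]
top jar [([0.712, 0.193, 0.0], 0.7)]
```

View pics/top0.png

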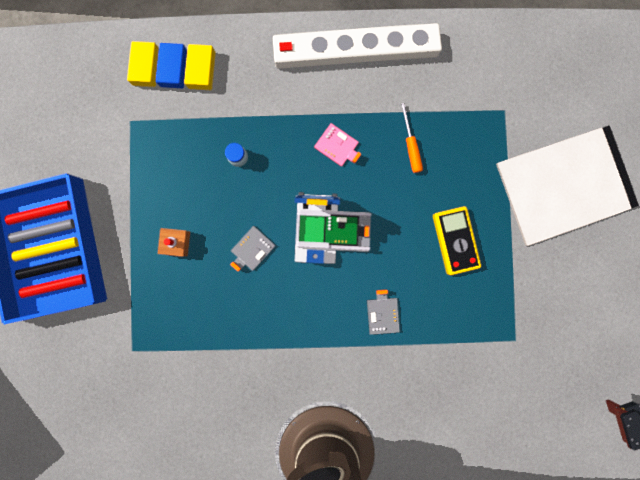

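View pics/scene0.png

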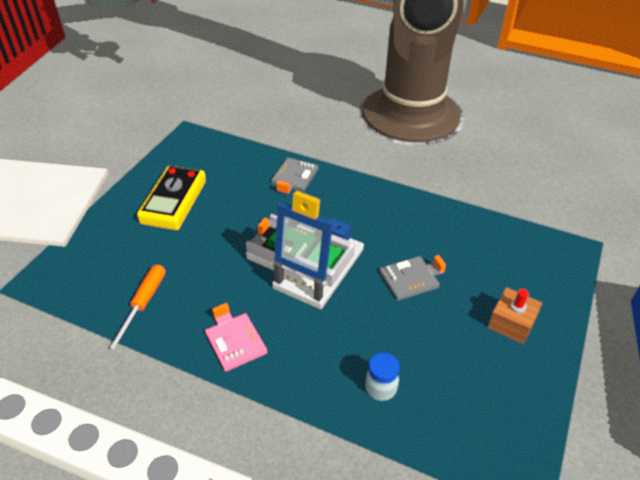

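The top view shows the green board sitting in the jig at about (342,230), with its orange tab at (366,231). The look-alikes outside the jig are grey at (250,250), grey at (384,313) and pink at (338,145). The one meant is the green board in the channel, and I'll confirm it in a crop.

```bash
cat > h.py <<'E'
import numpy as np,cv2
from plant import ctrl
def K(p): return np.array([[p['fx'],0,p['cx']],[0,p['fy'],p['cy']],[0,0,1.]])
def toplane(p,uv,z):
    n=cv2.undistortPoints(np.array([[uv]],float),K(p),np.array(p['D'],float))[0,0]
    R=np.array(p['R']);c=-R.T@np.array(p['t']);d=R.T@np.array([n[0],n[1],1])
    return c+d*(z-c[2])/d[2]
def proj(p,X):
    return cv2.projectPoints(np.array(X,float).reshape(-1,3),cv2.Rodrigues(np.array(p['R']))[0],np.array(p['t'],float),K(p),np.array(p['D'],float))[0][:,0]
def blob(p,lo,hi,box=None):
    h=cv2.cvtColor(p['img'],cv2.COLOR_RGB2HSV);m=cv2.inRange(h,np.array(lo),np.array(hi))
    if box: b=np.zeros_like(m);b[box[1]:box[3],box[0]:box[2]]=1;m=m*b
    n,l,s,c=cv2.connectedComponentsWithStats(m)
    return sorted([(s[i,4],c[i].round(1).tolist(),s[i,:4].tolist()) for i in range(1,n) if s[i,4]>8],reverse=True),m
def shift(target):
    s=ctrl.sense();return np.array(s['orientation']).T@(np.array(target)-s['tool_pos'])
E
python3 - <<'E'
from h import *
p=ctrl.get_image('top');q=ctrl.get_image('scene')
b,m=blob(p,(5,150,120),(18,255,255),(355,215,380,245));print(b)
for x in b[:2]: print(toplane(p,x[1],.056))
b,m=blob(q,(5,150,120),(18,255,255),(250,205,285,245));print(b)
for x in b[:2]: print(toplane(q,x[1],.046))
b,m=blob(p,(100,120,60),(125,255,255),(290,240,345,270));print('blue',b,[toplane(p,x[1],.048) for x in b[:1]])
ang=-0.05
for a in (0,-.03,-.06,-.09):
  ex=np.array([np.cos(a),np.sin(a),0]);ey=np.array([-np.sin(a),np.cos(a),0]);o=np.array([.5275,.009,0])
c=cv2.resize(p['img'][180:280,270:400],None,fx=6,fy=6,interpolation=cv2.INTER_CUBIC)
cv2.imwrite('pics/crop1.png',c[:,:,::-1])
print(ctrl.sense()['clock'])
E
```

```text
[(np.int32(50), [366.1, 230.9], [364, 226, 5, 11])]
[ 0.52159597 -0.10371021  0.056     ]
[(np.int32(135), [263.1, 225.8], [258, 218, 11, 17])]
[ 0.52034216 -0.10491826  0.046     ]
blue [(np.int32(211), [315.0, 256.6], [306, 250, 18, 15])] [array([0.46643008, 0.0141295 , 0.048     ])]
1.4
```

View pics/crop1.png

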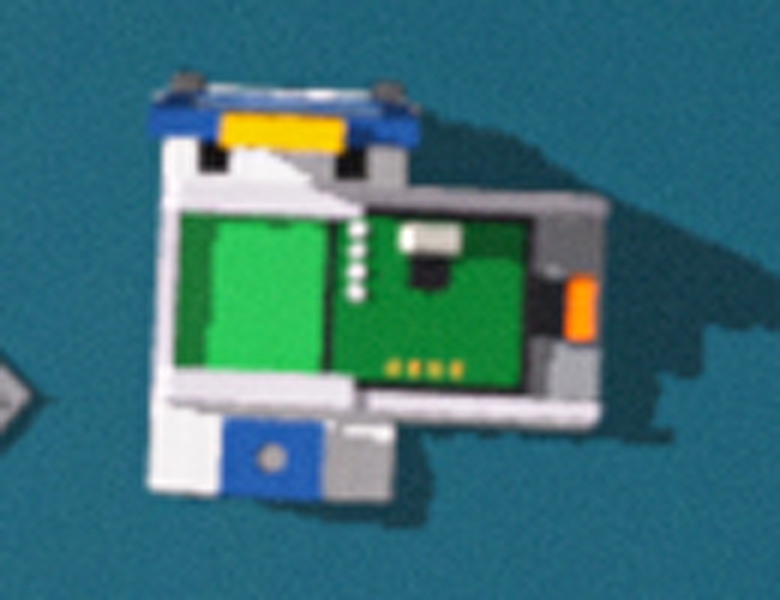

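The crop confirms the green board in the channel, with its tab at top pixel (366,231). That puts the tab at world (0.521, -0.104), about 55 mm short of home. The jig's yaw is about -0.05 rad.

```bash
python3 -m handwheel '0.04 -0.03 0 0 1; 0.08 -0.06 0 0 1; 0.12 -0.09 0 0 1; 0.16 -0.12 0 0 1; 0.2 -0.15 0 0 1; 0.24 -0.18 0 0 1; 0.28 -0.21 0 0 1; 0.32 -0.24 0 0 1'
python3 -m handwheel '0.04 -0.03 0 0 1; 0.08 -0.06 0 0 1; 0.11 -0.085 0 0 1; 0.134 -0.105 0.03 0 1; 0.134 -0.105 0.07 0 1; 0.134 -0.105 0.11 0 1; 0.134 -0.105 0.14 0 1; 0.134 -0.105 0.15 0 1'
python3 -c "
from h import *
print(shift([.514,-.143,.123]))"
```

```text
clock: 2.2
tool_pos: [0.4142, -0.2808, 0.303]
orientation: [[0.962, 0.274, 0.001], [0.274, -0.962, -0.001], [0.0, 0.001, -1.0]]
force: [0.9, -0.1, 0.6]
grip_width: 0.027
grasp_force: 0.0
clock: 3.0
tool_pos: [0.5119, -0.1444, 0.1498]
orientation: [[0.962, 0.275, -0.005], [0.275, -0.962, 0.001], [-0.004, -0.002, -1.0]]
force: [-0.3, 0.2, 0.8]
grip_width: 0.0005
grasp_force: 0.0
[ 0.00255075 -0.00069682  0.02679339]
```

```bash
python3 -m handwheel '0.003 0 0.014 0 1; 0.003 0 0.027 0 1; 0.003 0 0.027 0 1; 0.006 -0.009 0.027 0 1; 0.009 -0.018 0.027 0 1; 0.012 -0.027 0.027 0 1; 0.014 -0.034 0.027 0 1; 0.017 -0.041 0.027 0 1'
python3 - <<'E'
from h import *
p=ctrl.get_image('top');q=ctrl.get_image('scene')
print(ctrl.sense()['tool_pos'],ctrl.sense()['force'])
b,m=blob(q,(5,150,120),(18,255,255),(250,195,310,250));print(b,[toplane(q,x[1],.046) for x in b[:1]])
cv2.imwrite('pics/crop2.png',cv2.resize(np.hstack([q['img'][170:320,220:400],p['img'][165:315,260:440]]),None,fx=2.2,fy=2.2)[:,:,::-1])
E
```

```text
clock: 3.8
tool_pos: [0.5187, -0.1001, 0.1261]
orientation: [[0.962, 0.275, 0.001], [0.275, -0.962, -0.001], [0.001, 0.001, -1.0]]
force: [-0.2, -0.6, 1.0]
grip_width: 0.0004
grasp_force: 0.7
[ 0.51877491 -0.09918036  0.12592011] [-0.25977751 -0.5719903  -0.53297862]
[(np.int32(98), [272.2, 230.7], [268, 223, 9, 16])] [array([ 0.52451687, -0.08449956,  0.046     ])]
```

View pics/crop2.png

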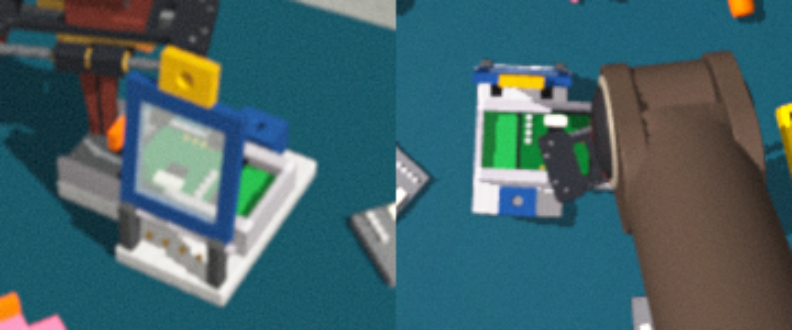

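The scene view shows the fingers behind the orange tab and the board sliding forward, with the lid clear of the gripper. I'll keep pushing.

```bash
python3 -m handwheel '0.002 -0.006 0 0 1; 0.004 -0.012 0 0 1; 0.006 -0.018 0 0 1; 0.008 -0.023 0 0 1; 0.009 -0.025 0 0 1; 0.009 -0.027 0 0 1; 0.0095 -0.028 0 0 1; 0.01 -0.029 0 0 1'
python3 -m handwheel '0 -0.001 0 0 1; 0.0005 -0.002 0 0 1; 0.001 -0.003 0 0 1; 0.001 -0.004 0 0 1; 0.0015 -0.005 0 0 1; 0.0015 -0.006 0 0 1; 0.0015 -0.006 0 0 1; 0.0015 -0.006 0 0 1'
```

```text
clock: 4.7
tool_pos: [0.5201, -0.0702, 0.1256]
orientation: [[0.962, 0.274, -0.0], [0.274, -0.962, -0.0], [-0.0, 0.0, -1.0]]
force: [-0.5, -1.7, 0.5]
grip_width: 0.0005
grasp_force: 0.7
clock: 5.5
tool_pos: [0.5201, -0.0642, 0.1257]
orientation: [[0.962, 0.274, 0.0], [0.274, -0.962, -0.0], [0.0, 0.0, -1.0]]
force: [2.2, -2.7, 0.4]
grip_width: 0.0003
grasp_force: 1.5
```

```bash
python3 -m handwheel '0 -0.001 0 0 1; 0.0005 -0.002 0 0 1; 0.001 -0.003 0 0 1; 0.001 -0.004 0 0 1; 0.0015 -0.005 0 0 1; 0.0015 -0.006 0 0 1; 0.0015 -0.006 0 0 1; 0.0015 -0.006 0 0 1'
python3 - <<'E'
from h import *
q=ctrl.get_image('scene')
print(ctrl.sense()['tool_pos'],ctrl.sense()['force'])
b,m=blob(q,(5,150,120),(18,255,255),(250,195,310,250));print(b,[toplane(q,x[1],.046) for x in b[:1]])
for th in ['nest_centre','board']: print([(np.round(d['point'],3),d['conf']) for d in ctrl.mark_of(q,th)[:4]])
E
```

```text
clock: 6.3
tool_pos: [0.5201, -0.063, 0.126]
orientation: [[0.963, 0.27, 0.001], [0.27, -0.963, -0.006], [-0.001, 0.006, -1.0]]
force: [2.6, -16.7, 1.7]
grip_width: 0.0003
grasp_force: 8.9
[ 0.52011287 -0.06300751  0.12598144] [  2.01453214 -17.66228553   0.74499765]
[] []
[(array([0.53 , 0.01 , 0.026]), 0.66)]
[(array([0.489, 0.163, 0.   ]), 0.79), (array([0.526, 0.011, 0.03 ]), 0.72), (array([ 0.73 , -0.044, -0.005]), 0.69)]
```

The wrist force is 17 N and the network puts the board at the nest, so the carrier is home. Next I back off, rise, and go behind the lid.

```bash
python3 -m handwheel '-0.003 0.01 0 0 1; -0.006 0.02 0 0 1; -0.006 0.02 -0.04 0 1; -0.006 0.02 -0.085 0 1; -0.006 0.02 -0.13 0 1; -0.006 0.02 -0.175 0 1; -0.006 0.02 -0.205 0 1; 0.02 0.01 -0.205 0 1'
python3 -m handwheel '0.04 -0.01 0 0 1; 0.08 -0.025 0 0 1; 0.115 -0.035 0 0 1; 0.125 -0.035 0 0 1; 0.125 -0.035 0 0 1; 0.125 -0.035 0 0 1; 0.125 -0.035 0 0 1; 0.125 -0.035 0 0 1'
python3 -c "
from h import *
print(shift([.645,.007,.245]))
q=ctrl.get_image('top');print([(np.round(d['point'],3),d['conf']) for t in ('lid_hole','board') for d in ctrl.mark_of(q,t)[:3]])"
```

```text
clock: 7.25
tool_pos: [0.5418, -0.0636, 0.3356]
orientation: [[0.963, 0.271, 0.006], [0.271, -0.963, -0.002], [0.006, 0.004, -1.0]]
force: [1.0, -0.1, -0.2]
grip_width: 0.0006
grasp_force: 0.0
clock: 8.05
tool_pos: [0.6516, 0.005, 0.3311]
orientation: [[0.962, 0.273, 0.0], [0.273, -0.962, -0.001], [0.0, 0.001, -1.0]]
force: [-0.5, -0.5, 0.2]
grip_width: 0.0002
grasp_force: 0.0
[-0.00582394 -0.00375109  0.08614208]
[(array([0.528, 0.006, 0.033]), 0.18), (array([0.527, 0.006, 0.033]), 0.71), (array([0.497, 0.16 , 0.002]), 0.62)]
```

```bash
python3 -m handwheel '0 0 0.04 0 1; 0 0 0.08 0 1; 0 0 0.086 0 1; 0 0 0.086 0 1; -0.015 -0.004 0.086 0 1; -0.03 -0.008 0.086 0 1; -0.04 -0.011 0.086 0 1; -0.05 -0.014 0.086 0 1'
python3 -m handwheel '-0.012 -0.003 0 0 1; -0.024 -0.007 0 0 1; -0.036 -0.01 0 0 1; -0.048 -0.014 0 0 1; -0.06 -0.017 0 0 1; -0.072 -0.02 0 0 1; -0.08 -0.023 0 0 1; -0.088 -0.025 0 0 1'
python3 -c "
from h import *
q=ctrl.get_image('scene');print([(np.round(d['point'],3),d['conf']) for t in ('lid_hole','board') for d in ctrl.mark_of(q,t)[:3]])
cv2.imwrite('pics/s3.png',q['img'][100:400,200:600,::-1])"
```

```text
clock: 9.0
tool_pos: [0.6007, 0.006, 0.2466]
orientation: [[0.962, 0.274, 0.003], [0.274, -0.962, -0.0], [0.003, 0.001, -1.0]]
force: [0.6, -0.5, -0.2]
grip_width: 0.0001
grasp_force: 0.0
clock: 9.8
tool_pos: [0.5081, 0.0059, 0.2447]
orientation: [[0.962, 0.274, 0.0], [0.274, -0.962, -0.0], [0.0, 0.0, -1.0]]
force: [0.2, -0.9, -0.4]
grip_width: 0.0004
grasp_force: 0.0
[(array([0.503, 0.014, 0.141]), 0.56), (array([ 0.73 , -0.043, -0.004]), 0.79), (array([0.487, 0.161, 0.001]), 0.66), (array([ 0.318, -0.142,  0.003]), 0.61)]
```

View pics/s3.png

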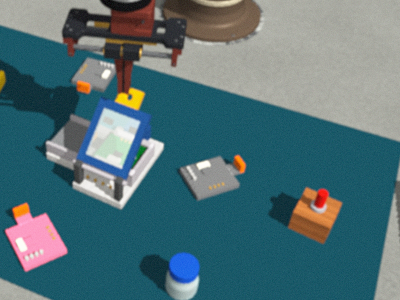

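The lid is past the sinking point, at about 0.75 rad. Next I go to the pin, opening the gripper on the way.

```bash
python3 -m handwheel '0 0 -0.02 0 0; 0.012 -0.04 -0.02 0 0; 0.024 -0.085 -0.02 0 0; 0.036 -0.13 -0.02 0 -1; 0.049 -0.175 -0.02 0 -1; 0.062 -0.22 -0.02 0 -1; 0.075 -0.265 -0.01 0 -1; 0.085 -0.3 0 0 -1'
python3 -m handwheel '0.008 -0.026 0 0 -1; 0.008 -0.026 0 0 -1; 0.008 -0.026 0 0 -1; 0.008 -0.026 0 0 -1; 0.008 -0.026 0 0 -1; 0.008 -0.026 0 0 -1; 0.008 -0.026 0 0 -1; 0.008 -0.026 0 0 -1'
python3 - <<'E'
from h import *
w=ctrl.get_image('wrist');q=ctrl.get_image('scene')
print(w['fx'],w['R'],w['t'])
for n,p,z in(('wrist',w,.078),('scene',q,.063)):
    b=sum((blob(p,(a,150,90),(a2,255,255))[0] for a,a2 in((0,4),(174,180))),[]);b=sorted(b,reverse=True)
    for x in b[:3]: print(n,x,toplane(p,x[1],z))
    for t in('pin_knob','pin','lid_hole','base_hole'): print(n,t,[(np.round(d['point'],4),round(d['conf'],2)) for d in ctrl.mark_of(p,t)[:2]])
cv2.imwrite('pics/w4.png',w['img'][:,:,::-1])
E
```

```text
clock: 10.75
tool_pos: [0.5083, 0.321, 0.2446]
orientation: [[0.961, 0.276, 0.001], [0.276, -0.961, 0.002], [0.001, -0.001, -1.0]]
force: [-0.1, -0.1, -1.2]
grip_width: 0.0612
grasp_force: 0.0
clock: 11.55
tool_pos: [0.5091, 0.3444, 0.2448]
orientation: [[0.962, 0.274, 0.0], [0.274, -0.962, 0.0], [0.0, 0.0, -1.0]]
force: [0.1, -0.1, -0.1]
grip_width: 0.0879
grasp_force: 0.0
401.4317744741311 [[ 2.74117766e-01 -9.61696132e-01  2.60924541e-05]
 [-9.30061251e-01 -2.65093793e-01  2.54384258e-01]
 [-2.44633440e-01 -6.97555122e-02 -9.67103225e-01]] [0.19263817 0.5490084  0.48256259]
wrist (np.int32(597), [316.8, 241.8], [305, 226, 24, 32]) [0.51134503 0.34746942 0.078     ]
wrist (np.int32(568), [10.1, 248.4], [0, 234, 22, 29]) [0.4500875  0.54535773 0.078     ]
wrist (np.int32(215), [462.4, 325.1], [445, 304, 36, 42]) [0.48169902 0.23493669 0.078     ]
wrist pin_knob [(array([0.5099, 0.3437, 0.0612]), 0.71)]
wrist pin [(array([0.5072, 0.3483, 0.0075]), 0.88)]
wrist lid_hole []
wrist base_hole []
scene (np.int32(2920), [28.0, 37.3], [0, 0, 65, 90]) [ 0.18986869 -0.9395025   0.063     ]
scene (np.int32(537), [581.9, 190.0], [550, 169, 57, 34]) [0.19915661 0.39681337 0.063     ]
scene (np.int32(161), [520.9, 298.2], [515, 290, 13, 18]) [0.50843679 0.34685004 0.063     ]
scene pin_knob [(array([0.5075, 0.3448, 0.0624]), 0.68)]
scene pin [(array([0.5085, 0.3435, 0.0032]), 0.64), (array([0.6037, 0.0073, 0.0547]), 0.57)]
scene lid_hole [(array([0.4668, 0.0147, 0.0644]), 0.56), (array([0.7115, 0.1959, 0.0017]), 0.21)]
scene base_hole [(array([0.4642, 0.0139, 0.0477]), 0.69)]
```

View pics/w4.png

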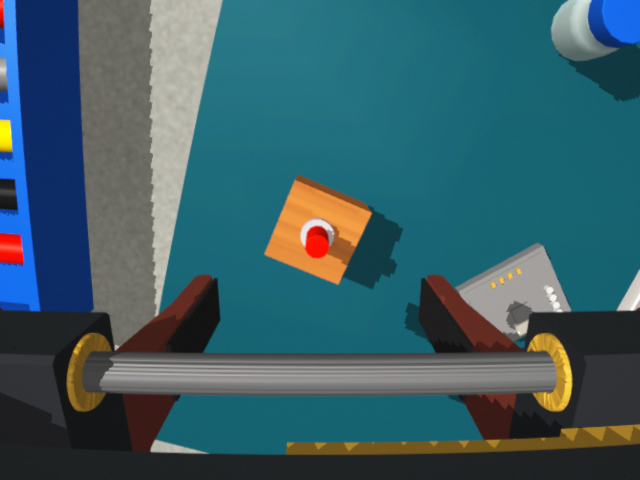

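The wrist view shows the knob top at (317,242), midway between the fingers, with the collar just below it. The lid is down, with its hole at z≈64 mm. Next I descend and grasp.

```bash
python3 -m handwheel '0 -0.0015 0.04 0 -1; 0 -0.0015 0.075 0 -1; 0 -0.0015 0.1 0 -1; 0 -0.0015 0.112 0 -1; 0 -0.0015 0.114 0 -1; 0 -0.0015 0.114 0 -1; 0 -0.0015 0.114 0 0.4; 0 -0.0015 0.114 0 1'
python3 -m handwheel '0 0 0 0 1; 0 0 0 0 1; 0 0 0 0 1; 0 0 0 0 1; 0 0 0 0 1; 0 0 0 0 1; 0 0 0 0 1; 0 0 0 0 1'
```

```text
clock: 12.85
tool_pos: [0.5091, 0.3467, 0.132]
orientation: [[0.962, 0.274, 0.002], [0.274, -0.962, 0.001], [0.002, -0.001, -1.0]]
force: [-0.9, 0.0, 0.6]
grip_width: 0.0754
grasp_force: 0.0
clock: 13.65
tool_pos: [0.5085, 0.3462, 0.1306]
orientation: [[0.962, 0.274, -0.0], [0.274, -0.962, -0.0], [-0.0, 0.0, -1.0]]
force: [0.5, -0.1, -0.5]
grip_width: 0.0155
grasp_force: 30.0
```

```bash
python3 -m handwheel '0 0 -0.03 0 1; 0 0 -0.065 0 1; 0 0 -0.1 0 1; -0.015 0.035 -0.1 0 1; -0.03 0.07 -0.1 0 1; -0.045 0.105 -0.1 0 1; -0.06 0.14 -0.1 0 1; -0.075 0.175 -0.1 0 1'
python3 -m handwheel '-0.015 0.035 0 0 1; -0.03 0.07 0 0 1; -0.045 0.105 0 0 1; -0.0565 0.133 0 0 1; -0.0565 0.133 0 0 1; -0.0565 0.133 0 0 1; -0.0565 0.133 0 0 1; -0.0565 0.133 0 0 1'
python3 - <<'E'
from h import *
w=ctrl.get_image('wrist');q=ctrl.get_image('scene');t=ctrl.get_image('top')
s=ctrl.sense();print(s['tool_pos'],s['grip_width'])
for n,p in(('wrist',w),('scene',q),('top',t)):
    for th in('pin_knob','pin','lid_hole','base_hole','hinge'): print(n,th,[(np.round(d['point'],4),round(d['conf'],2)) for d in ctrl.mark_of(p,th)[:2]])
np.save('w5.npy',w['img'])
a=cv2.resize(w['img'],(400,300));
b=cv2.resize(q['img'][150:300,220:420],(400,300),interpolation=cv2.INTER_CUBIC)
cv2.imwrite('pics/w5.png',np.vstack([np.hstack([a,b]),cv2.resize(w['img'][230:380,160:560],(800,300))])[:,:,::-1])
E
```

```text
clock: 14.45
tool_pos: [0.484, 0.1559, 0.2307]
orientation: [[0.962, 0.274, 0.0], [0.274, -0.962, -0.0], [0.0, 0.0, -1.0]]
force: [0.8, -0.2, 0.2]
grip_width: 0.0156
grasp_force: 30.0
clock: 15.25
tool_pos: [0.4667, 0.0153, 0.2307]
orientation: [[0.961, 0.276, 0.0], [0.276, -0.961, 0.0], [0.0, -0.0, -1.0]]
force: [0.1, 1.2, -0.5]
grip_width: 0.0155
grasp_force: 30.0
[0.46657641 0.01487353 0.23060786] 0.015340738730123399
wrist pin_knob [(array([0.4691, 0.0165, 0.1612]), 0.8)]
wrist pin [(array([0.4685, 0.0174, 0.1072]), 0.94), (array([0.4669, 0.0119, 0.0483]), 0.53)]
wrist lid_hole [(array([0.4703, 0.0133, 0.0681]), 0.7)]
wrist base_hole [(array([0.4674, 0.0109, 0.0482]), 0.87), (array([ 0.5997, -0.0022,  0.0531]), 0.24)]
wrist hinge [(array([ 5.96e-01, -2.00e-04,  5.42e-02]), 0.69)]
scene pin_knob [(array([0.4636, 0.0132, 0.1635]), 0.63)]
scene pin [(array([0.4655, 0.0159, 0.1051]), 0.83)]
scene lid_hole [(array([0.4672, 0.0141, 0.0636]), 0.74)]
scene base_hole []
scene hinge []
top pin_knob [(array([0.5115, 0.3475, 0.0008]), 0.43)]
top pin []
top lid_hole [(array([0.5095, 0.3447, 0.0028]), 0.67)]
top base_hole [(array([0.7098, 0.1921, 0.0016]), 0.47)]
top hinge [(array([0.5967, 0.0064, 0.0503]), 0.61)]
```

View pics/w5.png

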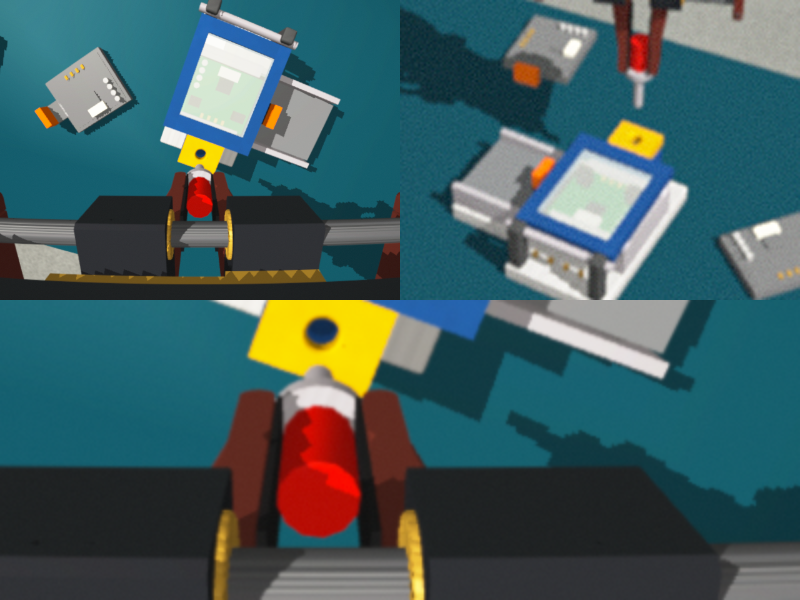

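The wrist view shows the tongue's hole at full-frame pixel (320,246) and the pin's shaft tip at about (319,267). I'll lower the pin to just above the tongue and measure pin against hole from near.

```bash
python3 -m handwheel '0 0 0.01 0 1; 0 0 0.02 0 1; 0 0 0.027 0 1; 0 0 0.027 0 1; 0 0 0.027 0 1; 0 0 0.027 0 1; 0 0 0.027 0 1; 0 0 0.027 0 1'
python3 - <<'E'
from h import *
w=ctrl.get_image('wrist');q=ctrl.get_image('scene')
s=ctrl.sense();print(s['tool_pos'],s['grip_width'],s['force'])
T=s['tool_pos'];f=T+np.array(s['orientation'])[:,2]*.1266
print('foot expected',f)
for n,p in(('wrist',w),('scene',q)):
    Z=f[2]
    print(n,'proj foot',proj(p,[f]).round(1),'collar',proj(p,[f+[0,0,.038]]).round(1))
    for th in('pin','lid_hole'): print(n,th,[(np.round(d['point'],4),round(d['conf'],2)) for d in ctrl.mark_of(p,th)[:2]])
    b,m=blob(p,(22,120,90),(34,255,255));print('yellow',b[:2])
    for x in b[:1]:
        X,Y,W,H=x[2];r=p['img'][Y:Y+H,X:X+W]
        g=(cv2.cvtColor(r,cv2.COLOR_RGB2HSV)[:,:,0]>40).astype(np.uint8)*0+(r.max(2)<110).astype(np.uint8)
        nn,l,st,c=cv2.connectedComponentsWithStats(g)
        for i in range(1,nn):
            if st[i,4]>8: u=c[i]+[X,Y];print('dark',st[i],u.round(1),toplane(p,u,.065).round(4))
u,v=proj(w,[f])[0].astype(int)
a=cv2.resize(w['img'][v-75:v+75,u-50:u+50],(400,600),interpolation=cv2.INTER_CUBIC)
u,v=proj(q,[f])[0].astype(int)
b=cv2.resize(q['img'][v-45:v+45,u-30:u+30],(400,600),interpolation=cv2.INTER_CUBIC)
cv2.imwrite('pics/w6.png',np.hstack([a,b])[:,:,::-1])
E
```

```text
clock: 16.95
tool_pos: [0.4667, 0.014, 0.2039]
orientation: [[0.962, 0.274, 0.001], [0.274, -0.962, -0.0], [0.001, 0.0, -1.0]]
force: [1.1, 0.1, -0.6]
grip_width: 0.0154
grasp_force: 30.0
[0.46661617 0.01396138 0.2038169 ] 0.01510736982759652 [-0.1505926   0.26497154 -0.24900868]
foot expected [0.46666221 0.01395351 0.07721691]
wrist proj foot [[320.7 266.1]] collar [[321.1 292.5]]
wrist pin [(array([0.4698, 0.0125, 0.0814]), 0.61)]
wrist lid_hole [(array([0.4666, 0.0163, 0.0681]), 0.76)]
yellow [(np.int32(2473), [316.4, 252.6], [278, 224, 83, 54]), (np.int32(212), [368.5, 381.2], [366, 357, 6, 49])]
dark [ 32  26  17  14 174] [318.1 256.4] [0.468  0.0158 0.065 ]
dark [64 47 19  7 72] [353.2 275.1] [ 0.4626 -0.007   0.065 ]
dark [ 1 51 17  3 36] [286.1 276.4] [0.4511 0.0305 0.065 ]
scene proj foot [[336.9 213.6]] collar [[337.5 197.3]]
scene pin []
scene lid_hole [(array([0.4655, 0.015 , 0.064 ]), 0.76)]
yellow [(np.int32(1345), [172.1, 205.4], [137, 166, 69, 64]), (np.int32(271), [338.1, 219.3], [324, 210, 28, 18])]
dark [  0   0  30  46 675] [146.6 181.1] [ 0.5234 -0.3474  0.065 ]
dark [  6   0  63  49 956] [175.6 184.6] [ 0.5091 -0.2932  0.065 ]
dark [ 42  18  27  46 597] [196.7 213.6] [ 0.5595 -0.2152  0.065 ]
dark [  0  51  32  13 114] [147.  226.7] [ 0.6239 -0.2745  0.065 ]
```

View pics/w6.png

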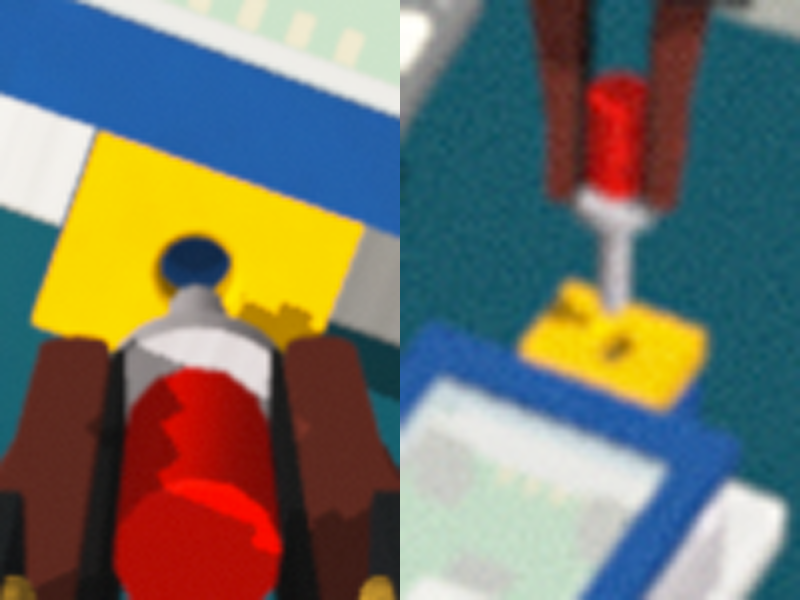

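Run:
```python
from h import *
w=ctrl.get_image('wrist');q=ctrl.get_image('scene')
s=ctrl.sense();R=np.array(s['orientation'])
pin=toplane(w,(319.6,266.3),.0772)
print('pin',pin)
for z in(.064,.067):
  for v in (257.,258.5):
    h=toplane(w,(318.75,v),z);print(z,v,h.round(4),'tool shift',(R.T@(h-pin)).round(4))
# check rim fit: project circle of the hole
h=toplane(w,(318.75,258),.065)
a=np.linspace(0,6.28,9)[:-1];print(proj(w,[h+[.0055*np.cos(t),.0055*np.sin(t),0] for t in a]).round(1).tolist())
# same from scene: hole (338.1+..) 
f=np.array([.4667,.0140,.0772]);u,v=proj(q,[f])[0].astype(int)
hs=np.array([u+(618-600)/6.667,v+(346-300)/6.667]);ps=np.array([u+(617-600)/6.667,v+(308-300)/6.667])
print('scene pin',toplane(q,ps,.0772),'hole',toplane(q,hs,.065),toplane(q,hs,.067))
```

```text
pin [0.46626556 0.01452363 0.0772    ]
0.064 257.0 [0.4673 0.0153 0.064 ] tool shift [ 0.0012 -0.0005  0.0132]
0.064 258.5 [0.4665 0.0151 0.064 ] tool shift [ 0.0003 -0.0005  0.0132]
0.067 257.0 [0.4682 0.0156 0.067 ] tool shift [ 0.0022 -0.0005  0.0102]
0.067 258.5 [0.4674 0.0153 0.067 ] tool shift [ 0.0013 -0.0005  0.0102]
[[321.4, 249.2], [314.1, 250.0], [309.6, 255.5], [310.4, 262.4], [316.1, 266.7], [323.3, 265.9], [327.9, 260.5], [327.1, 253.6]]
scene pin [0.46671844 0.01715812 0.0772    ] hole [0.46791158 0.01835172 0.065     ] [0.46987012 0.01913248 0.067     ]
```

```bash
python3 -m handwheel '0.001 -0.0007 0 0 1; 0.001 -0.0007 0.004 0 1; 0.001 -0.0007 0.008 0 1; 0.001 -0.0007 0.011 0 1; 0.001 -0.0007 0.014 0 1; 0.001 -0.0007 0.016 0 1; 0.001 -0.0007 0.018 0 1; 0.001 -0.0007 0.018 0 1'
```

```text
clock: 18.15
tool_pos: [0.4672, 0.0149, 0.1854]
orientation: [[0.962, 0.274, -0.0], [0.274, -0.962, -0.0], [-0.0, -0.0, -1.0]]
force: [0.5, -0.4, -0.3]
grip_width: 0.0153
grasp_force: 30.0
```

```bash
python3 -m handwheel '0 0 0.003 0 1; 0 0 0.006 0 1; 0 0 0.008 0 1; 0 0 0.01 0 1; 0 0 0.012 0 1; 0 0 0.014 0 1; 0 0 0.016 0 1; 0 0 0.016 0 1'
```

```text
clock: 18.95
tool_pos: [0.4672, 0.0149, 0.1694]
orientation: [[0.962, 0.274, -0.0], [0.274, -0.962, -0.0], [-0.0, -0.0, -1.0]]
force: [0.2, 0.4, -0.5]
grip_width: 0.0155
grasp_force: 30.0
```

```bash
python3 -m handwheel '0 0 0.003 0 1; 0 0 0.006 0 1; 0 0 0.009 0 1; 0 0 0.012 0 1; 0 0 0.014 0 1; 0 0 0.016 0 1; 0 0 0.018 0 1; 0 0 0.019 0 1'
python3 -m handwheel '0 0 0.001 0 1; 0 0 0.002 0 1; 0 0 0.003 0 1; 0 0 0.003 0 1; 0 0 0.003 0 1; 0 0 0.003 0 1; 0 0 0.003 0 1; 0 0 0.003 0 1'
```

```text
clock: 19.75
tool_pos: [0.4671, 0.015, 0.1506]
orientation: [[0.962, 0.274, -0.001], [0.274, -0.962, -0.0], [-0.001, -0.0, -1.0]]
force: [-2.7, 0.5, 4.6]
grip_width: 0.0154
grasp_force: 30.0
clock: 20.55
tool_pos: [0.467, 0.015, 0.1483]
orientation: [[0.962, 0.274, -0.0], [0.274, -0.962, -0.001], [-0.0, 0.0, -1.0]]
force: [-5.8, 0.2, 13.5]
grip_width: 0.0152
grasp_force: 30.0
```

```bash
python3 -m handwheel '0 0 0.0005 0 1; 0 0 0.001 0 1; 0 0 0.0015 0 1; 0 0 0.0015 0 1; 0 0 0.0015 0 1; 0 0 0.0015 0 1; 0 0 0.0015 0 1; 0 0 0.0015 0 1'
python3 - <<'E'
from h import *
w=ctrl.get_image('wrist');q=ctrl.get_image('scene')
s=ctrl.sense();print(s['tool_pos'],s['force'],s['clock'])
for n,p in(('wrist',w),('scene',q)):
    for th in('pin','pin_knob','board','nest_centre','lid_hole'): print(n,th,[(np.round(d['point'],4),round(d['conf'],2)) for d in ctrl.mark_of(p,th)[:3]])
a=cv2.resize(w['img'][150:350,200:440],(480,400));b=cv2.resize(q['img'][170:310,230:370],(400,400),interpolation=cv2.INTER_CUBIC)
cv2.imwrite('pics/w7.png',cv2.resize(np.hstack([a,b]),(792,360))[:,:,::-1])
E
```

```text
clock: 21.35
tool_pos: [0.4671, 0.0151, 0.1481]
orientation: [[0.962, 0.274, 0.0], [0.274, -0.962, -0.001], [0.0, 0.001, -1.0]]
force: [-12.4, -0.4, 32.0]
grip_width: 0.0153
grasp_force: 30.0
[0.46710211 0.01505446 0.1480903 ] [-12.24295066  -0.47525978  31.65908518] 21.45
wrist pin [(array([0.468 , 0.0161, 0.025 ]), 0.89)]
wrist pin_knob [(array([0.467 , 0.0132, 0.0824]), 0.63)]
wrist board [(array([0.4876, 0.161 , 0.0016]), 0.96)]
wrist nest_centre [(array([0.5263, 0.0091, 0.0301]), 0.9), (array([0.4653, 0.0139, 0.0786]), 0.43)]
wrist lid_hole [(array([0.4711, 0.0162, 0.0248]), 0.75)]
scene pin [(array([0.4672, 0.0135, 0.021 ]), 0.56)]
scene pin_knob [(array([0.4651, 0.0123, 0.0801]), 0.44)]
scene board [(array([ 0.3217, -0.1415,  0.0026]), 0.93), (array([0.4905, 0.1607, 0.003 ]), 0.66), (array([ 0.7295, -0.0427, -0.0032]), 0.63)]
scene nest_centre [(array([0.5304, 0.01  , 0.0309]), 0.94)]
scene lid_hole [(array([0.4681, 0.0143, 0.0548]), 0.86)]
```

View pics/w7.png

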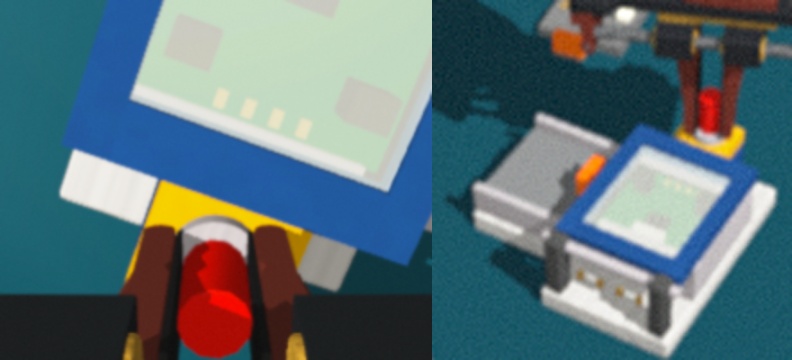

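The images show the pin's collar on the tongue and the lid level. The stiff contact, 0.2 mm for 18 N, means the lid is fully shut. I'll ease the press a little and hand in.

```bash
python3 -m handwheel '0 0 -0.0005 0 1; 0 0 -0.001 0 1; 0 0 -0.001 0 1; 0 0 -0.001 0 1; 0 0 -0.001 0 1; 0 0 -0.001 0 1; 0 0 -0.001 0 1; 0 0 -0.001 0 1'
```

```text
clock: 22.75
tool_pos: [0.4671, 0.015, 0.1483]
orientation: [[0.962, 0.274, -0.0], [0.274, -0.962, -0.001], [-0.0, 0.001, -1.0]]
force: [-8.7, -1.3, 20.1]
grip_width: 0.0152
grasp_force: 30.0
```

```bash
python3 -c "
from plant import ctrl
print(ctrl.job_done())"
```

```text
the job is handed in; nothing more can be done
None
```

I handed the job in at about 23 s of the 72 s: carrier pushed home, lid closed, pin through both holes with its collar on the tongue, and the gripper still pressing with about 20 N. The hand-in returned no verdict, so I judged this from force readings and the camera images.

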